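# Stack the keyed masala tins

## Task

Put the masala tins together where the bottom tin stands: first seat the middle tin on the bottom tin, turned so that the notch in its skirt drops over the red key of the bottom tin, then seat the lid on the middle tin with its notch over the middle tin's red key. Both must sit fully down and level with nothing propped up; leave the bottom tin standing in its place and the bowl, tong, scoop, jar and spoon where they lie.

Things in the scene. Friction and masses are not known exactly. Their poses are not given: they have to be found in the camera images.
- base_center (a point): Centre (axis, 25 mm above its underside) of the bottom tin: open aluminium tin 50 mm tall, 54 mm outside diameter (narrowing to 51 over the top 5 mm), on a steel foot disc 72 mm across, about 0.6 kg. x axis: from the tin's axis towards its red key; z up.
- base_key (a point): Top face of the bottom tin's red key: a block on the outside of the wall, 8 mm wide, 10 mm tall, reaching out to 37 mm from the axis, its top flush with the rim (50 mm above the underside). The point is 33 mm from the axis along the tin's x.
- mid_center (a point): Centre (axis, 30 mm above its lowest edge) of the middle tin: open aluminium tin 60 mm tall, about 0.2 kg. Body diameter 54 mm; grip it across y on two flat black plates at +y and -y, 26 mm wide, 58 mm over both, 14 to 46 mm above the lowest edge. x axis: towards the notch (its own red key is opposite, at -x); z up. Seated, this point is 43 mm above base_center.
- mid_notch (a point): The middle tin's notch: a 14 mm wide gap, under a blue wall stripe, in its hollow foot skirt (12 mm tall, under a 2 mm shoulder disc 63 mm across; 59 mm inside, 68 mm outside diameter), which slips 12 mm over the rim below until the tin's floor rests on that rim. The point is 33 mm from the axis along +x, at the notch's top, 12 mm above the lowest edge; seated, it coincides with base_key.
- mid_key (a point): Top face of the middle tin's red key, at the rim (60 mm above its lowest edge), 33 mm from the axis along -x; same size as the bottom tin's key.
- lid_center (a point): Centre (axis, 26 mm above its lowest edge) of the lid, 52 mm tall, about 0.1 kg: a disc (top 16 mm above the lowest edge) with a skirt and a bridge handle. Grip across y the handle's black bar: 44 mm long along x, 12 mm wide, 10 mm tall, its centre 21 mm above this point, 26 mm free under it. x axis: away from the lid's notch; z up. Seated, this point is 44 mm above mid_center.
- lid_notch (a point): The lid's notch, marked by a blue dash on the disc: a 14 mm wide gap in its skirt (same skirt as the middle tin's, sinks 12 mm over the middle tin's rim). The point is 33 mm from the axis along the lid's -x, 12 mm above its lowest edge; seated, it coincides with mid_key.
- bowl: Bystander: white ceramic bowl, 124 mm across, 55 mm tall; origin under its middle.
- tong: Bystander: steel spring tong lying flat, 210 mm long along its x, 54 mm wide, 17 mm tall; origin under its middle.
- scoop: Bystander: orange plastic scoop, bowl 70 x 50 x 30 mm with a handle 80 mm long along its -x; origin under the middle of its bowl.
- jar: Bystander: small amber glass jar with a red cap, 40 mm across, 70 mm tall; origin under its middle.
- spoon: Bystander: wooden spoon lying flat, 160 mm long along its x; origin under its middle.
Mind the look-alikes: they are no part of the job. What is shaped like the part that bears base_center but green is not meant. Leave any green look-alike of the part that bears mid_center alone.

How it is judged (in metres and radians):
On the way:
1. the middle tin is fully seated on the bottom tin, its notch over the key (z of mid_center in the frame of base_center between 0.04 and 0.046 m and horizontal distance between mid_center and base_center below 0.005 m and distance between mid_notch and base_key below 0.009 m and angle between mid_center's own z axis and vertical below 0.06 rad), for 0.2 s.
At the end, for the whole second after the job is handed in: The middle tin is seated on the bottom tin (its height within 3 mm of fully down, axes within 5 mm, its notch within 9 mm of the key's top) and the lid likewise on the middle tin (axes within 6 mm); all three upright within 0.06 rad (all of step 1 and z of lid_center in the frame of mid_center between 0.041 and 0.047 m and horizontal distance between lid_center and mid_center below 0.006 m and distance between lid_notch and mid_key below 0.009 m and angle between each of lid_center, base_center's own z axis and vertical below 0.06 rad); the robot touches nothing.
It fails at once if the bottom tin is moved more than 40 mm from its place (distance of base_center from where it was at the start of the episode above 0.04 m).
It fails at once if a bystander (bowl, tong, scoop, jar or spoon) is moved more than 30 mm (distance of any of bowl, tong, scoop, jar, spoon from where it was at the start of the episode above 0.03 m).
It also fails if it takes over 67 s, if anything falls off the work surface, if the arm or the gripper's body presses on something with over 40 N, if the wrist force passes 120 N, or if a joint passes its speed limit or range.

## Robot

A 6-joint arm with a two-finger parallel gripper is mounted at the origin on the work surface. World frame = base frame: x ahead of the robot, y to its left, z up, the work surface at z = 0. Lengths are in m, angles in degrees, forces in N, time in s.
With the tool pointing down it reaches from about 0.25 to 0.725 m from the base axis. Payload 9.7 kg.
Tool frame: the origin (TCP) lies at the very end of the fingers, on their centre line; the grasp point (between the pads) lies 19 mm behind it (bot.grip_depth is the distance from the TCP to the grasp point, in m); z points along the fingers, y is the direction in which the jaws open and shut (so a half turn about z gives the same grasp; the last joint's range is limited). The gripper opens to 85 mm and grips with 20 to 120 N. Pads are 22 mm wide; open, the fingers measure 114 mm over their backs; the gripper's body (76 mm by 85 mm) begins 54 mm behind the grasp point. The pads swing forward as they close: fully open they stand 13 mm farther back than shut.
Start: joints at [67.724, 4.979, 10.078, 95.1, 0, 90], TCP at [0.208, 0.509, 0.231] pointing down, gripper open.
Joint ranges: [-179.16, 179.16], [-48.56, 103.87], [-65.8, 70.77], [-126.05, 130.52], [-82.76, 87.17], [-180, 180]. Speed limits (degrees/s): [127.2, 127.2, 147.25, 180, 180, 180].

## Interface

Orientations are given as [roll, pitch, yaw] about the fixed x, y, z axes, in that order (R = Rz(yaw) Ry(pitch) Rx(roll)).
In Python, from workcell import telemetry, optics, order, bot gives the robot as it stands. The module is installed in compiled form; this text tells all that it offers.
- The arm moves only by the shell command python3 -m inch 'ROWS' [FORCE]. ROWS is JSON, a list of rows, each a list of 7 numbers: the shift along the tool's x, y, z in m, then the turn, a rotation vector about the tool's x, y, z in rad, then the closure, from 0 (fully open) to 1 (shut). In form: [[tx, ty, tz, rx, ry, rz, grip], ...]. A call has 1 to 12 rows; each row is the pose to reach, as a shift and turn from the pose commanded when the call began, along the tool's axes at that moment; what a row does not reach only later rows make up. A row lasts 1/12 s, in which the tool goes at most 41.7 mm and 7.16 degrees, less where a joint would pass 70% of its speed; a pose out of reach is approached as far as the arm can. A call with a gripper value outside its range is refused whole. The fingers move at their own pace and stop on an object; FORCE is the grip in N (left out, the last holds). Time passes only in rows, so rows that repeat a pose let the fingers close. It gives the time, the measured TCP pose, the force and the opening at its end, in the units of the state.
- telemetry.get_obs(): the state, without advancing time (a new reading comes with each control period).
- optics.camera(name): name is "scene" or "top" or "wrist"; returns (picture, depth): 400x640x3 uint8, red, green, blue; 400x640 float32, m along the optical axis (not along the pixel's ray), 0 where there is no reading.
- optics.camera_info(name): a dict with "camera_matrix" (3x3 intrinsics, pixels), "xyz" and "attitude" of the camera in the world; the wrist camera has in their place "mount" (4x4, takes a point from camera to tool coordinates, whose origin is the TCP and whose axes are the flange's). Camera axes: x right, y down, z forward; pixel columns grow to the right and rows downward; lengths in m; the calibration is good to about 2 mm. The wrist camera is an equidistant fisheye: a pixel r from the principal point sees the ray r / f radians off the axis. A picture is of the moment at which its call begins: read the wrist's pose just before it. camera_info takes no time and is no camera call.
- order.job_done(): hands the job in, once; it reports no verdict.
The state is a dict: "time": time; "q": joint angles; "qd": joint speeds; "joint_efforts": joint torques, N m; "ee_pos": TCP position; "tcp_rot": TCP orientation; "wrist_force": force on the tool from outside, world axes, zero at the start; "torque": the same for the moment, N m; "opening": finger opening in m.
Only numpy, scipy, OpenCV 4.12 (cv2) and the standard library are available. Lean on these libraries where they do the work, as an engineer would, in place of code of your own. Each camera call takes 0.05 s, during which the arm holds its last target. There are 200 camera calls.

## Working session

There is one attempt and no reset: what is moved stays moved. The work goes in short steps, Python scripts to look and compute and a shell command to move; the robot and the scene stay as the last step left them, time stands still between calls to the robot, and variables do not carry over. Pictures are saved under pics/ and viewed, about 8 in all and at most 12, crops included, and the job is handed in when it is done.

```bash
mkdir -p pics; cat > h.py <<'E'
import numpy as np, cv2
from scipy.spatial.transform import Rotation as R
from workcell import telemetry, optics, order, bot
def rot(a):
    a=np.array(a,float)
    return a if a.shape==(3,3) else R.from_euler('xyz',a,degrees=True).as_matrix()
def cam(n):
    o=telemetry.get_obs(); p,d=optics.camera(n); return o,p,d
def save(n,p): cv2.imwrite('pics/'+n,p[...,::-1])
def cloud(n,d,o=None):
    i=optics.camera_info(n);K=np.array(i['camera_matrix']);v,u=np.mgrid[:d.shape[0],:d.shape[1]]
    x=(u-K[0,2])/K[0,0];y=(v-K[1,2])/K[1,1]
    if n=='wrist':
        r=np.hypot(x,y)+1e-9; s=np.tan(np.minimum(r,1.5))/r; x=x*s;y=y*s
        P=np.stack([x*d,y*d,d],-1);M=np.array(i['mount']);P=P@M[:3,:3].T+M[:3,3]
        return P@rot(o['tcp_rot']).T+np.array(o['ee_pos'])
    return np.stack([x*d,y*d,d],-1)@rot(i['attitude']).T+np.array(i['xyz'])
E
python3 - <<'E'
from h import *
for n in('scene','top','wrist'):
    o,p,d=cam(n);save(n+'0.png',p);print(n,optics.camera_info(n)); np.savez(n+'0.npz',p=p,d=d,P=cloud(n,d,o))
print(o)
E
```

```text
scene {'camera_matrix': array([[374.34372741,   0.        , 315.07237292],
       [  0.        , 374.34372741, 195.75665611],
       [  0.        ,   0.        ,   1.        ]]), 'xyz': array([0.8143656 , 0.4215953 , 0.70487714]), 'attitude': array([-139.08572451,   -0.19847963,  148.72693521])}
top {'camera_matrix': array([[404.93167659,   0.        , 322.9163554 ],
       [  0.        , 404.93167659, 200.26053968],
       [  0.        ,   0.        ,   1.        ]]), 'xyz': array([ 0.38580268, -0.05710294,  1.1445551 ]), 'attitude': array([-172.57264292,   -1.05923744,  -88.48437125])}
wrist {'camera_matrix': array([[309.70691629,   0.        , 324.37724249],
       [  0.        , 309.70691629, 202.97464478],
       [  0.        ,   0.        ,   1.        ]]), 'mount': array([[-1.31945799e-03, -9.50262767e-01, -3.11446517e-01,
         8.06076814e-02],
       [ 9.99999018e-01, -1.10663329e-03, -8.60065100e-04,
        -2.35173647e-04],
       [ 4.72630758e-04, -3.11447346e-01,  9.50263294e-01,
        -1.42275257e-01],
       [ 0.00000000e+00,  0.00000000e+00,  0.00000000e+00,
         1.00000000e+00]])}
{'time': 0.1, 'q': array([6.77236396e+01, 5.00799428e+00, 1.00414922e+01, 9.50983159e+01,
       1.14451430e-03, 9.00013448e+01]), 'qd': array([-0.00962056, -0.09594914,  0.05486812,  0.1410035 ,  0.12866361,
       -0.05421847]), 'joint_efforts': array([ 2.19200476e-03, -5.21557045e+01,  4.65655088e+01,  1.60531449e-02,
        1.36628501e-04, -8.20991914e-07]), 'ee_pos': array([0.20841696, 0.50878589, 0.23067589]), 'tcp_rot': array([-1.79935182e+02, -1.14299223e-03,  1.57722294e+02]), 'wrist_force': array([ 0.13815164, -0.02221314, -0.41960987]), 'torque': array([ 0.00746678, -0.06251306,  0.02591463]), 'opening': 0.085048973474018}
```

View pics/top0.png

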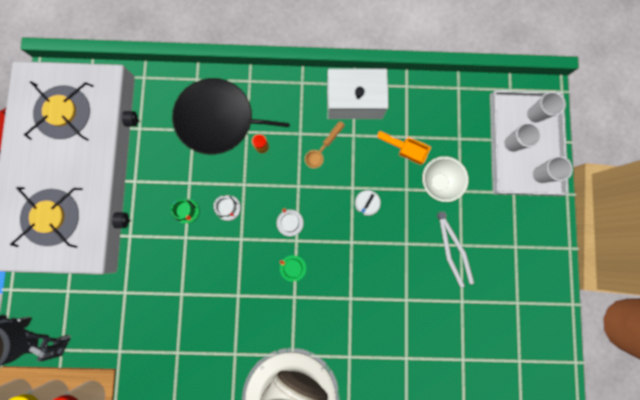

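View pics/scene0.png

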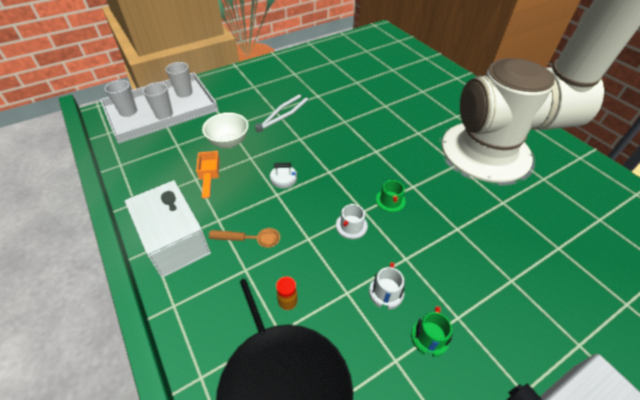

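```bash
python3 - <<'E'
from h import *
t=np.load('top0.npz');s=np.load('scene0.npz');w=np.load('wrist0.npz')
for nm,Z,(u,v) in[('mid',t,(227,208)),('base',t,(290,222)),('lid',t,(368,203)),('gmid',t,(185,210)),('gbase',t,(292,268)),('mid',s,(390,288)),('base',s,(352,220)),('lid',s,(284,175))]:
    h=22;P=Z['P'][v-h:v+h,u-h:u+h].reshape(-1,3);c=Z['p'][v-h:v+h,u-h:u+h].reshape(-1,3).astype(int)
    m=P[:,2]>.015;m&=P[:,2]<.12
    red=m&(c[:,0]>c[:,1]+60)&(c[:,0]>c[:,2]+60);blu=m&(c[:,2]>c[:,0]+35)&(c[:,2]>c[:,1]+15)
    Q=P[m];print(nm,m.sum(),'bbox c',((Q.min(0)+Q.max(0))/2).round(3),'zmax',Q[:,2].max().round(3),'red',red.sum(),P[red].mean(0).round(3),'blue',blu.sum(),P[blu].mean(0).round(3))
def cr(Z,u,v,h=28): return cv2.resize(Z['p'][v-h:v+h,u-h:u+h],(260,260),interpolation=cv2.INTER_CUBIC)
im=np.vstack([np.hstack([cr(t,227,208),cr(t,290,222),cr(t,368,203)]),np.hstack([cr(s,390,288),cr(s,352,220),cr(s,284,175)])])
save('crops.png',im)
E
```

```text
mid 338 bbox c [0.505 0.192 0.04 ] zmax 0.064 red 7 [0.484 0.171 0.059] blue 0 [nan nan nan]
base 127 bbox c [0.472 0.018 0.034] zmax 0.053 red 6 [0.498 0.032 0.05 ] blue 0 [nan nan nan]
lid 303 bbox c [ 0.531 -0.197  0.036] zmax 0.057 red 0 [nan nan nan] blue 16 [ 0.509 -0.188  0.019]
gmid 401 bbox c [0.491 0.307 0.04 ] zmax 0.065 red 10 [0.471 0.287 0.057] blue 0 [nan nan nan]
gbase 123 bbox c [0.343 0.008 0.034] zmax 0.053 red 8 [0.359 0.032 0.05 ] blue 0 [nan nan nan]
mid 817 bbox c [0.508 0.198 0.038] zmax 0.062 red 5 [0.488 0.179 0.059] blue 48 [0.527 0.217 0.036]
base 460 bbox c [0.474 0.023 0.033] zmax 0.051 red 20 [0.5   0.035 0.045] blue 0 [nan nan nan]
lid 259 bbox c [ 0.532 -0.191  0.034] zmax 0.053 red 0 [nan nan nan] blue 15 [ 0.512 -0.181  0.017]<stdin>:7: RuntimeWarning: Mean of empty slice.
  ret = um.true_divide(
```

View pics/crops.png

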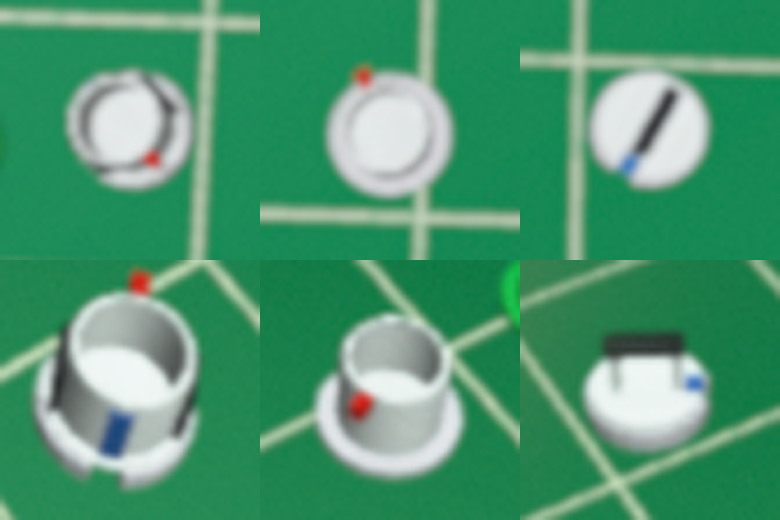

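Mid tin: top (227,208), scene (390,288). It is aluminium with a blue stripe over the notch, black plates and a red key. Bottom tin: top (290,222), scene (352,220), aluminium on a foot disc. Lid: top (368,203), with the black bar. The green ones at top (185,210) and (292,268) are the look-alikes. Estimated yaws are mid 45°, base 27° and lid -23°. I'm moving above the mid tin now.

```bash
python3 -m inch '[[-0.397,-0.177,0,0,0,1.45,0],[-0.397,-0.177,0,0,0,1.45,0],[-0.397,-0.177,0,0,0,1.45,0],[-0.397,-0.177,0,0,0,1.45,0],[-0.397,-0.177,0,0,0,1.45,0],[-0.397,-0.177,0,0,0,1.45,0],[-0.397,-0.177,0,0,0,1.45,0],[-0.397,-0.177,0,0,0,1.45,0],[-0.397,-0.177,0,0,0,1.45,0],[-0.397,-0.177,0,0,0,1.45,0],[-0.397,-0.177,0,0,0,1.45,0],[-0.397,-0.177,0,0,0,1.45,0]]'; python3 -c "
from h import *
o=telemetry.get_obs();print(o['q'],o['tcp_rot'],o['ee_pos'])"
```

```text
time: 1.15
ee_pos: [0.511, 0.1915, 0.2304]
tcp_rot: [-180.0, 0.1, 74.0]
wrist_force: [0.8, 0.8, -0.5]
opening: 0.0854
[ 2.05682775e+01  4.41656833e+00  9.37574492e+00  9.50163517e+01
 -4.35609424e-02  1.26560358e+02] [-1.79980023e+02  6.90468808e-02  7.40079527e+01] [0.5109522  0.19150008 0.23036583]
```

```bash
python3 -m inch '[[0,0,0.05,0,0,0.51,0],[0,0,0.05,0,0,0.51,0],[0,0,0.05,0,0,0.51,0],[0,0,0.05,0,0,0.51,0],[0,0,0.05,0,0,0.51,0],[0,0,0.05,0,0,0.51,0],[0,0,0.05,0,0,0.51,0]]'; python3 -c "
from h import *
o,p,d=cam('wrist');save('w1.png',p);np.savez('w1.npz',p=p,d=d,P=cloud('wrist',d,o));print(o['ee_pos'],o['tcp_rot'])"
```

```text
time: 1.73
ee_pos: [0.5088, 0.1947, 0.1813]
tcp_rot: [180.0, -0.0, 45.7]
wrist_force: [0.6, 0.7, 0.4]
opening: 0.0856
[0.50879617 0.19469533 0.18133906] [ 1.79998086e+02 -2.32691492e-03  4.56533717e+01]
```

View pics/w1.png

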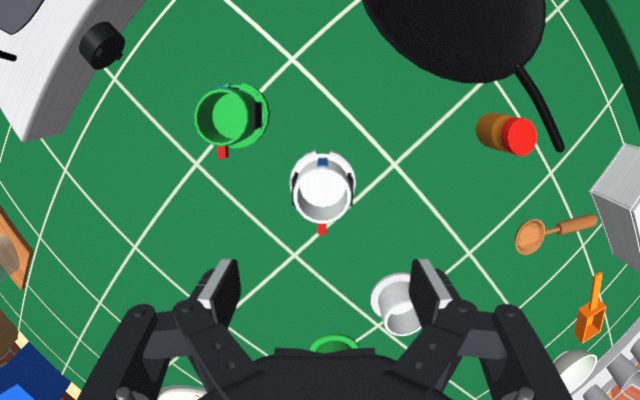

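```bash
cat >> h.py <<'E'
def tin(P,p,u,v,h,zr,zk=None,rad=(.02,.045)):
    """rim circle fit (points with z in zr) and red key near pixel; world"""
    P=P[v-h:v+h,u-h:u+h].reshape(-1,3);c=p[v-h:v+h,u-h:u+h].reshape(-1,3).astype(int)
    red=(c[:,0]>c[:,1]+70)&(c[:,0]>c[:,2]+70)&(P[:,2]>zr[0]-.01)
    rt=red&(abs(P[:,2]-np.mean(zr))<.006)
    m=(P[:,2]>zr[0])&(P[:,2]<zr[1])&~red
    Q=P[m][:,:2]
    from scipy.optimize import least_squares
    f=least_squares(lambda a:np.hypot(*(Q-a[:2]).T)-a[2],[*Q.mean(0),.026],loss='soft_l1',f_scale=.001).x
    k=P[rt].mean(0)
    return f,k,m.sum(),rt.sum(),np.degrees(np.arctan2(k[1]-f[1],k[0]-f[0])),np.hypot(k[1]-f[1],k[0]-f[0])
E
python3 - <<'E'
from h import *
w=np.load('w1.npz');P=w['P'];p=w['p']
print(tin(P,p,322,190,55,(.056,.064)))
print('base',tin(P,p,402,305,40,(.046,.053)))
print('table z',np.median(P[230:250,280:350,2]))
Z=P[140:235,270:375,2];print(np.histogram(Z[Z>.01],bins=np.arange(.01,.07,.004)))
B=w['p'].astype(int);m=(B[...,2]>B[...,0]+40)&(B[...,2]>B[...,1]+30);m[:150]=0;m[175:]=0;m[:,:310]=0;m[:,335:]=0
print(P[m].mean(0),m.sum())
E
```

```text
(array([0.5061196 , 0.19593799, 0.02436306]), array([0.48380218, 0.1738246 , 0.05974696]), np.int64(694), np.int64(86), np.float64(-135.2631100249005), np.float64(0.03141766388461931))
base (array([0.46899247, 0.02111428, 0.024264  ]), array([nan, nan, nan]), np.int64(284), np.int64(0), np.float64(nan), np.float64(nan))
table z -0.00016651617724559864
(array([ 430, 1330,  108,   97,  129,  115,  113,  138,  193,  145,  142,
        188,  665,    0]), array([0.01 , 0.014, 0.018, 0.022, 0.026, 0.03 , 0.034, 0.038, 0.042,
       0.046, 0.05 , 0.054, 0.058, 0.062, 0.066]))
[0.52580089 0.21569277 0.04266329] 88h.py:27: RuntimeWarning: Mean of empty slice.
  k=P[rt].mean(0)
  ret = um.true_divide(
```

```bash
python3 -m inch '[[-0.001,-0.002,0.03,0,0,0.012,0],[-0.001,-0.002,0.06,0,0,0.012,0],[-0.001,-0.002,0.085,0,0,0.012,0],[-0.001,-0.002,0.11,0,0,0.012,0],[-0.001,-0.002,0.13,0,0,0.012,0],[-0.001,-0.002,0.15,0,0,0.012,0],[-0.001,-0.002,0.16,0,0,0.012,0],[-0.001,-0.002,0.165,0,0,0.012,0],[-0.001,-0.002,0.165,0,0,0.012,0],[-0.001,-0.002,0.165,0,0,0.012,0]]' 40
```

```text
time: 2.62
ee_pos: [0.5071, 0.1956, 0.0172]
tcp_rot: [180.0, -0.1, 44.8]
wrist_force: [0.1, -0.4, -0.4]
opening: 0.0851
```

```bash
python3 -m inch '[[0,0,0,0,0,0,1],[0,0,0,0,0,0,1],[0,0,0,0,0,0,1],[0,0,0,0,0,0,1],[0,0,0,0,0,0,1],[0,0,0,0,0,0,1],[0,0,0,0,0,0,1],[0,0,0,0,0,0,1]]' 40;  python3 -m inch '[[0,0,-0.02,0,0,0,1],[0,0,-0.05,0,0,0,1],[0,0,-0.08,0,0,0,1],[0,0,-0.11,0,0,0,1],[0,0,-0.14,0,0,0,1],[0,0,-0.15,0,0,0,1],[0,0,-0.15,0,0,0,1],[0,0,-0.15,0,0,0,1]]' 40
```

```text
time: 3.28
ee_pos: [0.5073, 0.1957, 0.0176]
tcp_rot: [180.0, -0.1, 44.7]
wrist_force: [-0.5, -1.3, 6.3]
opening: 0.0572
time: 3.95
ee_pos: [0.5067, 0.1954, 0.1654]
tcp_rot: [-180.0, 0.0, 44.7]
wrist_force: [0.0, -0.6, -3.4]
opening: 0.0572
```

```bash
python3 -m inch '[[-0.025,0.008,0,0,0,0.03,1],[-0.06,0.02,0,0,0,0.09,1],[-0.095,0.032,0,0,0,0.14,1],[-0.13,0.043,0,0,0,0.2,1],[-0.165,0.055,0,0,0,0.25,1],[-0.2,0.066,0,0,0,0.29,1],[-0.224,0.074,0,0,0,0.309,1],[-0.224,0.074,0,0,0,0.309,1],[-0.224,0.074,0,0,0,0.309,1],[-0.224,0.074,0,0,0,0.309,1]]'; python3 -c "
from h import *
o,p,d=cam('wrist');save('w2.png',p);np.savez('w2.npz',p=p,d=d,P=cloud('wrist',d,o));print(o['ee_pos'],o['tcp_rot'])"
```

```text
time: 4.78
ee_pos: [0.3993, -0.0147, 0.1648]
tcp_rot: [-179.9, 0.1, 27.0]
wrist_force: [0.6, -0.4, -1.8]
opening: 0.0572
[ 0.39925623 -0.01473596  0.16475734] [-1.79933995e+02  9.18820597e-02  2.70177828e+01]
```

View pics/w2.png

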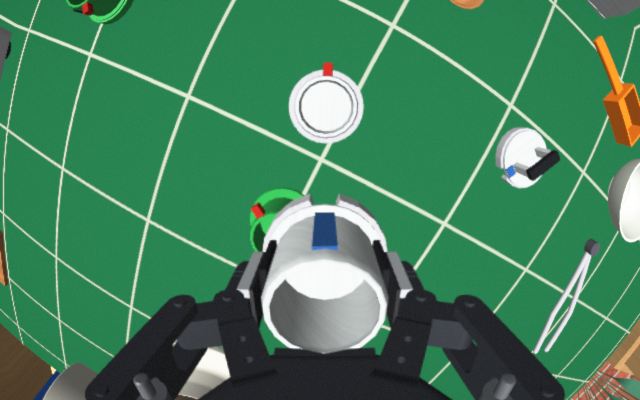

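```bash
python3 - <<'E'
from h import *
w=np.load('w2.npz');P=w['P'];p=w['p'];B=p.astype(int)
print('base',tin(P,p,326,104,48,(.046,.054)))
# held: rim and blue stripe
H=P[190:352,255:395].reshape(-1,3);z=H[:,2];print(np.histogram(z[z>.1],bins=np.arange(.14,.23,.006)))
m=(z>np.percentile(z[z>.1],99.5)-.006)&(z<.225)
Q=H[m];print('held rim',Q.min(0),Q.max(0),m.sum(),cv2.minEnclosingCircle(Q[:,:2].astype(np.float32)))
b=(B[...,2]>B[...,0]+40)&(B[...,2]>B[...,1]+30);b[:200]=0;b[260:]=0;b[:,:300]=0;b[:,350:]=0
print('stripe',P[b].mean(0),b.sum())
L=P[110:205,485:575];Lc=B[110:205,485:575]
lb=(Lc[...,2]>Lc[...,0]+40)&(Lc[...,2]>Lc[...,1]+30)
bar=(L[...,2]>.038)&(L[...,2]<.065); print('lid blue',L[lb].mean(0),'bar',bar.sum(),L[bar].mean(0),L[bar].min(0),L[bar].max(0))
top=bar&(L[...,2]>.048);print(cv2.minAreaRect(L[top][:,:2].astype(np.float32)*1000))
E
```

```text
base (array([0.46897545, 0.01996345, 0.02434028]), array([0.49734102, 0.03281805, 0.04956209]), np.int64(791), np.int64(117), np.float64(24.378886426444726), np.float64(0.03114234849437991))
(array([   2,  202,  327, 3832, 1082, 1196, 1428, 1551, 1957, 2048, 2544,
       1716,    0,    0]), array([0.14 , 0.146, 0.152, 0.158, 0.164, 0.17 , 0.176, 0.182, 0.188,
       0.194, 0.2  , 0.206, 0.212, 0.218, 0.224]))Traceback (most recent call last):
  File "<stdin>", line 7, in <module>
    return umr_minimum(a, axis, None, out, keepdims, initial, where)
ValueError: zero-size array to reduction operation minimum which has no identity
```

```bash
python3 - <<'E'
from h import *
w=np.load('w2.npz');P=w['P'];p=w['p'];B=p.astype(int)
H=P[190:352,255:395].reshape(-1,3)
for zr in((.204,.213),(.15,.158)):
    Q=H[(H[:,2]>zr[0])&(H[:,2]<zr[1])];print('held',zr,Q.min(0),Q.max(0),len(Q),cv2.minEnclosingCircle(Q[:,:2].astype(np.float32)))
b=(B[...,2]>B[...,0]+40)&(B[...,2]>B[...,1]+30);b[:200]=0;b[260:]=0;b[:,:300]=0;b[:,350:]=0
print('stripe',P[b].mean(0),b.sum())
L=P[110:205,485:575];Lc=B[110:205,485:575]
lb=(Lc[...,2]>Lc[...,0]+40)&(Lc[...,2]>Lc[...,1]+30)
bar=(L[...,2]>.044)&(L[...,2]<.065);print('lid blue',L[lb].mean(0),bar.sum(),L[bar].mean(0),cv2.minAreaRect(L[bar][:,:2].astype(np.float32)*1000))
D=(L[...,2]>.012)&(L[...,2]<.02);print(cv2.minEnclosingCircle(L[D][:,:2].astype(np.float32)))
r=rot(telemetry.get_obs()['tcp_rot']);e=telemetry.get_obs()['ee_pos'];print((P[b].mean(0)-e)@r, (np.array([.469,.020,0])-e)@r)
E
```

```text
held (0.204, 0.213) [ 0.37345584 -0.04493237  0.20400221] [0.42532202 0.01347263 0.20838998] 2689 ((0.39721807837486267, -0.015426933765411377), 0.03007766231894493)
held (0.15, 0.158) [ 0.38666412 -0.04207402  0.15001932] [0.43288757 0.0192734  0.1579964 ] 402 ((0.40318989753723145, -0.012179797515273094), 0.033311523497104645)
stripe [ 0.42343002 -0.00211334  0.1860535 ] 819
lid blue [ 0.50896423 -0.18545106  0.01669936] 476 [ 0.53049565 -0.19512343  0.05032967] ((531.4142456054688, -196.809326171875), (13.061991691589355, 44.160247802734375), 61.39777755737305)
((0.5311298370361328, -0.19732443988323212), 0.03455526754260063)
[ 2.68778275e-02 -6.90414701e-05 -2.10719385e-02] [0.07778819 0.0011711  0.16490689]
```

```bash
python3 -m inch '[[0.03,0,0,0,0,0.045,1],[0.06,0,0,0,0,0.045,1],[0.078,0.0005,0,0,0,0.045,1],[0.078,0.0005,0.03,0,0,0.045,1],[0.078,0.0005,0.06,0,0,0.045,1],[0.078,0.0005,0.075,0,0,0.045,1],[0.078,0.0005,0.082,0,0,0.045,1],[0.078,0.0005,0.082,0,0,0.045,1],[0.078,0.0005,0.082,0,0,0.045,1],[0.078,0.0005,0.082,0,0,0.045,1]]'; python3 -c "
from h import *
o,p,d=cam('wrist');o2,p2,d2=cam('scene');print(o['ee_pos'],o['tcp_rot'])
a=cv2.resize(p2[165:265,290:410],(600,500),interpolation=cv2.INTER_CUBIC);save('w3.png',a)"
```

```text
time: 5.67
ee_pos: [0.4701, 0.0205, 0.0856]
tcp_rot: [180.0, -0.1, 24.5]
wrist_force: [-0.5, -0.5, -2.1]
opening: 0.0574
[0.47008964 0.02047162 0.08557191] [ 1.79962528e+02 -9.55625612e-02  2.44849606e+01]
```

View pics/w3.png

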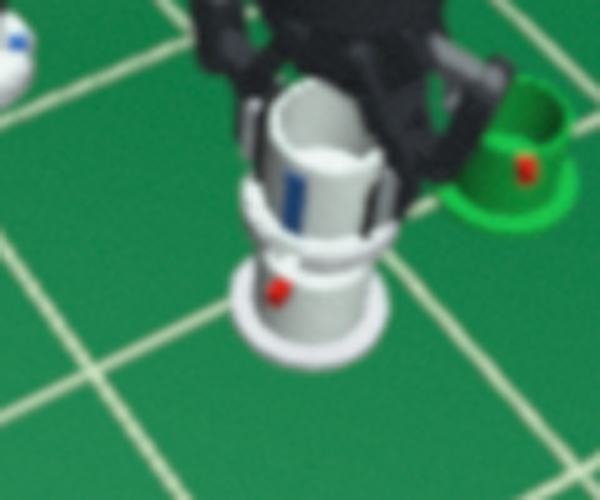

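The scene crop shows the held tin over the bottom tin, with its notch directly above the red key at (280,290). I'm lowering it now.

```bash
python3 -m inch '[[-0.001,0,0.006,0,0,0,1],[-0.001,0,0.012,0,0,0,1],[-0.001,0,0.016,0,0,0,1],[-0.001,0,0.019,0,0,0,1],[-0.001,0,0.021,0,0,0,1],[-0.001,0,0.023,0,0,0,1],[-0.001,0,0.025,0,0,0,1],[-0.001,0,0.026,0,0,0,1],[-0.001,0,0.026,0,0,0,1]]'
```

```text
time: 6.52
ee_pos: [0.4683, 0.0197, 0.0581]
tcp_rot: [-180.0, 0.0, 24.5]
wrist_force: [-0.4, -0.4, -2.1]
opening: 0.0572
```

```bash
python3 -m inch '[[0,0,0.001,0,0,0,1],[0,0,0.002,0,0,0,1],[0,0,0.003,0,0,0,1],[0,0,0.0035,0,0,0,1],[0,0,0.0035,0,0,0,1],[0,0,0.0035,0,0,0,1]]'
```

```text
time: 7.02
ee_pos: [0.4685, 0.0197, 0.0555]
tcp_rot: [180.0, -0.0, 24.5]
wrist_force: [-3.5, 0.5, 5.6]
opening: 0.0574
```

```bash
python3 -m inch '[[0,0,0,0,0,0,0.2],[0,0,0,0,0,0,0],[0,0,0,0,0,0,0],[0,0,0,0,0,0,0],[0,0,0,0,0,0,0],[0,0,0,0,0,0,0]]'; python3 -m inch '[[0,0,-0.015,0,0,0,0],[0,0,-0.04,0,0,0,0],[0,0,-0.07,0,0,0,0],[0,0,-0.1,0,0,0,0],[0,0,-0.11,0,0,0,0],[0,0,-0.11,0,0,0,0],[0,0,-0.11,0,0,0,0]]'; python3 -c "
from h import *
o,p,d=cam('wrist');np.savez('w4.npz',p=p,d=d,P=cloud('wrist',d,o));print(o['ee_pos'],o['tcp_rot'])
P=cloud('wrist',d,o);a=p[100:300,200:450];o2,p2,d2=cam('scene')
save('w4.png',np.hstack([cv2.resize(a,(500,400)),cv2.resize(p2[175:265,320:385],(290,400))]))
print(tin(P,p,322,205,80,(.094,.102)))
Z=P[100:300,230:420,2].ravel();print(np.histogram(Z[Z>.01],bins=np.arange(.01,.12,.005)))"
```

```text
time: 7.52
ee_pos: [0.4684, 0.0197, 0.0547]
tcp_rot: [-180.0, 0.0, 24.5]
wrist_force: [-0.1, 0.7, 0.4]
opening: 0.0854
time: 8.1
ee_pos: [0.4686, 0.0197, 0.1645]
tcp_rot: [180.0, -0.0, 24.5]
wrist_force: [-0.7, -0.6, -0.8]
opening: 0.0855
[0.46859836 0.01971406 0.1644803 ] [ 1.79989757e+02 -2.17630115e-02  2.44523700e+01]
(array([0.46795333, 0.01986824, 0.02420575]), array([0.43938023, 0.00674665, 0.09746455]), np.int64(981), np.int64(126), np.float64(-155.33405863701668), np.float64(0.03144197362700731))
(array([ 110,  117,  123,  101,  111,  142,  202,  607, 2173,  246,  241,
        236,  269,  264,  483,  291,  343, 1042,    0,    0,    0]), array([0.01 , 0.015, 0.02 , 0.025, 0.03 , 0.035, 0.04 , 0.045, 0.05 ,
       0.055, 0.06 , 0.065, 0.07 , 0.075, 0.08 , 0.085, 0.09 , 0.095,
       0.1  , 0.105, 0.11 , 0.115]))
```

View pics/w4.png

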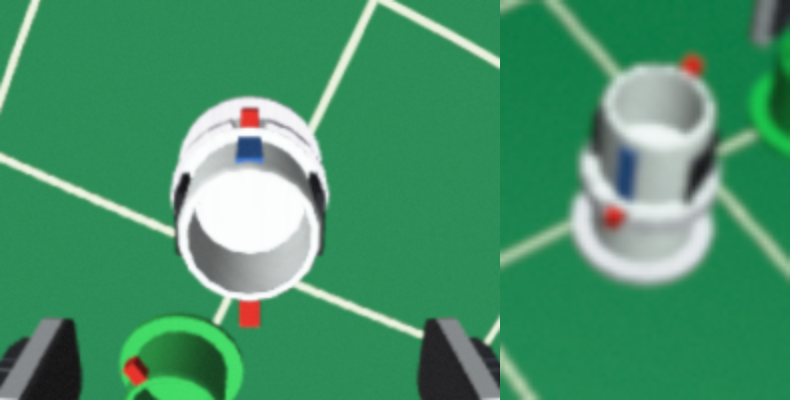

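The middle tin is seated: its rim is at z=0.098 and the red key fills the notch. Next is the lid at (0.531, -0.197), yaw about -28°. I'll grip it at ψ≈151.7 so that joint 6 stays in range.

```bash
python3 -m inch '[[-0.004,0.025,0,0,0,-0.12,0],[-0.008,0.055,0,0,0,-0.24,0],[-0.013,0.085,0,0,0,-0.36,0],[-0.018,0.115,0,0,0,-0.48,0],[-0.022,0.145,0,0,0,-0.6,0],[-0.026,0.175,0,0,0,-0.72,0],[-0.03,0.2,0,0,0,-0.84,0],[-0.033,0.223,0,0,0,-0.96,0],[-0.033,0.223,0,0,0,-1.08,0],[-0.033,0.223,0,0,0,-1.2,0],[-0.033,0.223,0,0,0,-1.32,0],[-0.033,0.223,0,0,0,-1.44,0]]'; python3 -m inch '[[0,0,0,0,0,-0.12,0],[0,0,0,0,0,-0.24,0],[0,0,0,0,0,-0.36,0],[0,0,0,0,0,-0.48,0],[0,0,0,0,0,-0.6,0],[0,0,0,0,0,-0.7,0],[0,0,0,0,0,-0.78,0],[0,0,0,0,0,-0.78,0],[0,0,0,0,0,-0.78,0],[0,0,0,0,0,-0.78,0]]'; cat > lid.py <<'E'
from h import *
o,p,d=cam('wrist');P=cloud('wrist',d,o);print(o['ee_pos'],o['tcp_rot'],o['q'][5]);save('w5.png',p);B=p.astype(int)
c=np.array([.531,-.197]);n=np.hypot(*(P[...,:2]-c).transpose(2,0,1))<.045
b=n&(P[...,2]>.044)&(P[...,2]<.058);D=n&(P[...,2]>.013)&(P[...,2]<.02)
lb=n&(B[...,2]>B[...,0]+40)&(B[...,2]>B[...,1]+30)
r=cv2.minAreaRect(P[b][:,:2].astype(np.float32)*1000);cc=cv2.minEnclosingCircle(P[D][:,:2].astype(np.float32)*1000);bl=P[lb].mean(0)*1000
print(b.sum(),'bar',r,P[b].mean(0),'disc',cc,'blue',bl,np.degrees(np.arctan2(*(bl[:2]-r[0])[::-1])))
vu=np.argwhere(b);print(vu.mean(0))
E
python3 lid.py
```

```text
time: 9.2
ee_pos: [0.53, -0.197, 0.1627]
tcp_rot: [-179.9, -0.1, 107.3]
wrist_force: [0.2, 0.3, 0.5]
opening: 0.0854
time: 10.03
ee_pos: [0.5303, -0.1968, 0.1639]
tcp_rot: [-180.0, -0.1, 151.5]
wrist_force: [0.5, 0.5, 0.1]
opening: 0.0852
[ 0.53033623 -0.19682476  0.16389535] [-1.79989075e+02 -7.72170336e-02  1.51493439e+02] 8.144987590940191
645 bar ((531.650390625, -197.5369873046875), (10.65847110748291, 44.387264251708984), 61.48967361450195) [ 0.53081927 -0.19712527  0.05133282] disc ((530.6726684570312, -196.99354553222656), 33.30394744873047) blue [ 509.11913912 -185.79205414   16.64234545] 152.4681850659403
[200.31317829 324.97674419]
```

View pics/w5.png

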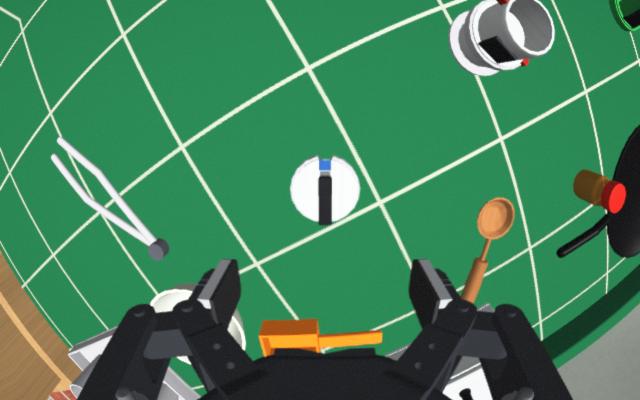

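```bash
python3 -m inch '[[0,0,0.03,0,0,0,0],[0,0,0.06,0,0,0,0],[0,0,0.085,0,0,0,0],[0,0,0.105,0,0,0,0],[0,0,0.12,0,0,0,0],[0,0,0.13,0,0,0,0],[0,0,0.136,0,0,0,0],[0,0,0.136,0,0,0,0.3],[0,0,0.136,0,0,0,0.5]]'; python3 -m inch '[[0,0,0,0,0,0,1],[0,0,0,0,0,0,1],[0,0,0,0,0,0,1],[0,0,0,0,0,0,1],[0,0,0,0,0,0,1],[0,0,0,0,0,0,1],[0,0,0,0,0,0,1],[0,0,0,0,0,0,1],[0,0,0,0,0,0,1],[0,0,0,0,0,0,1]]' 40; python3 -m inch '[[0,0,-0.02,0,0,0,1],[0,0,-0.05,0,0,0,1],[0,0,-0.08,0,0,0,1],[0,0,-0.11,0,0,0,1],[0,0,-0.14,0,0,0,1],[0,0,-0.16,0,0,0,1],[0,0,-0.16,0,0,0,1],[0,0,-0.16,0,0,0,1]]'
```

```text
time: 10.83
ee_pos: [0.5309, -0.197, 0.0294]
tcp_rot: [180.0, 0.0, 151.6]
wrist_force: [0.4, 0.3, 0.4]
opening: 0.0639
time: 11.67
ee_pos: [0.531, -0.197, 0.0294]
tcp_rot: [180.0, 0.1, 151.7]
wrist_force: [0.1, 0.7, 5.8]
opening: 0.011
time: 12.33
ee_pos: [0.531, -0.1971, 0.1892]
tcp_rot: [180.0, 0.1, 151.6]
wrist_force: [0.4, -0.0, -1.7]
opening: 0.0107
```

```bash
python3 -m inch '[[0.015,0.015,0,0,0,-0.1,1],[0.035,0.036,0,0,0,-0.2,1],[0.055,0.056,0,0,0,-0.3,1],[0.075,0.076,0,0,0,-0.4,1],[0.095,0.097,0,0,0,-0.5,1],[0.115,0.117,0,0,0,-0.6,1],[0.135,0.137,0,0,0,-0.7,1],[0.15,0.152,0,0,0,-0.8,1],[0.159,0.161,0,0,0,-0.925,1],[0.159,0.161,0,0,0,-0.925,1],[0.159,0.161,0,0,0,-0.925,1],[0.159,0.161,0,0,0,-0.925,1]]'; python3 - <<'E'
from h import *
o,p,d=cam('wrist');P=cloud('wrist',d,o);e=o['ee_pos'];print(e,o['tcp_rot'],o['q'][5]);B=p.astype(int);T=(P-e)@rot(o['tcp_rot'])
n=np.hypot(T[...,0],T[...,1])<.045
lb=n&(B[...,2]>B[...,0]+40)&(B[...,2]>B[...,1]+30)&(abs(T[...,2])<.05);print('blue tool',T[lb].mean(0),lb.sum())
D=n&(T[...,2]>.008)&(T[...,2]<.02);D&=B.min(-1)>120;Q=T[D];print('disc',D.sum(),Q.min(0),Q.max(0),np.linalg.lstsq(np.c_[Q[:,:2],np.ones(len(Q))],Q[:,2],rcond=None)[0])
k=(B[...,0]>B[...,1]+70)&(B[...,0]>B[...,2]+70)&(abs(P[...,2]-.0975)<.006)&(np.hypot(P[...,0]-.468,P[...,1]-.02)<.05);print('key',P[k].mean(0) if k.any() else None,k.sum())
save('w6.png',p)
E
```

```text
time: 13.33
ee_pos: [0.467, 0.0198, 0.1877]
tcp_rot: [180.0, -0.1, -155.5]
wrist_force: [-0.3, -0.2, -1.7]
opening: 0.0109
[0.46699125 0.01980239 0.1876647 ] [ 1.79979960e+02 -9.06452473e-02 -1.55536332e+02] -22.02611218297308
blue tool [0.024738   0.00019797 0.01258676] 406
disc 5048 [-0.02144761 -0.0339007   0.0083497 ] [0.03245402 0.03448012 0.01988598] [ 0.02598927 -0.00066967  0.01427169]
key [0.43859249 0.00636546 0.09743229] 140
```

View pics/w6.png

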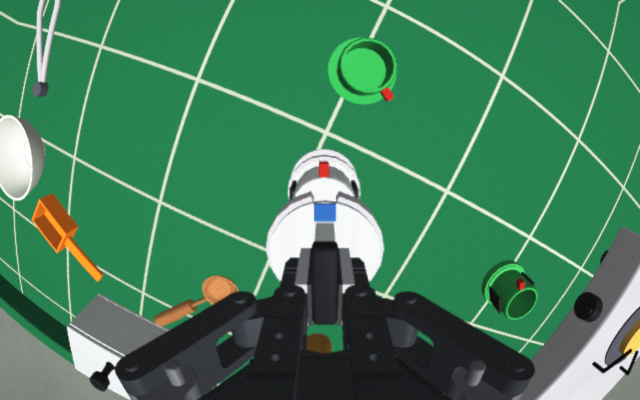

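```bash
python3 -m inch '[[-0.0007,-0.0003,0.02,0,0,0,1],[-0.0007,-0.0003,0.035,0,0,0,1],[-0.0007,-0.0003,0.046,0,0,0,1],[-0.0007,-0.0003,0.053,0,0,0,1],[-0.0007,-0.0003,0.057,0,0,0,1],[-0.0007,-0.0003,0.06,0,0,0,1],[-0.0007,-0.0003,0.062,0,0,0,1],[-0.0007,-0.0003,0.064,0,0,0,1],[-0.0007,-0.0003,0.066,0,0,0,1],[-0.0007,-0.0003,0.068,0,0,0,1],[-0.0007,-0.0003,0.069,0,0,0,1],[-0.0007,-0.0003,0.069,0,0,0,1]]'
```

```text
time: 14.38
ee_pos: [0.4679, 0.0203, 0.1197]
tcp_rot: [-180.0, -0.0, -155.4]
wrist_force: [-0.1, -0.2, -2.2]
opening: 0.0113
```

```bash
python3 -m inch '[[0,0,0.001,0,0,0,1],[0,0,0.002,0,0,0,1],[0,0,0.003,0,0,0,1],[0,0,0.004,0,0,0,1],[0,0,0.0045,0,0,0,1],[0,0,0.0045,0,0,0,1],[0,0,0.0045,0,0,0,1]]'
```

```text
time: 14.97
ee_pos: [0.4679, 0.0202, 0.1153]
tcp_rot: [-180.0, -0.0, -155.4]
wrist_force: [-0.2, -1.3, -0.7]
opening: 0.0114
```

```bash
python3 -m inch '[[0,0,0.0005,0,0,0,1],[0,0,0.001,0,0,0,1],[0,0,0.001,0,0,0,1]]'; python3 -m inch '[[0,0,0,0,0,0,0.8],[0,0,0,0,0,0,0.5],[0,0,0,0,0,0,0.2],[0,0,0,0,0,0,0],[0,0,0,0,0,0,0],[0,0,0,0,0,0,0],[0,0,0,0,0,0,0]]'; python3 -m inch '[[0,0,-0.015,0,0,0,0],[0,0,-0.04,0,0,0,0],[0,0,-0.07,0,0,0,0],[0,0,-0.1,0,0,0,0],[0,0,-0.12,0,0,0,0],[0,0,-0.12,0,0,0,0],[0,0,-0.12,0,0,0,0]]'; python3 - <<'E'
from h import *
o,p,d=cam('wrist');P=cloud('wrist',d,o);print(o['ee_pos']);B=p.astype(int)
n=np.hypot(P[...,0]-.468,P[...,1]-.02)<.05
b=n&(P[...,2]>.128)&(P[...,2]<.145);D=n&(P[...,2]>.094)&(P[...,2]<.11)&(B.min(-1)>120)
print('bar',cv2.minAreaRect(P[b][:,:2].astype(np.float32)*1000),P[b].mean(0),np.percentile(P[b][:,2],95))
Q=P[D];A=np.c_[Q[:,:2]-[.468,.02],np.ones(len(Q))];print('disc plane',np.linalg.lstsq(A,Q[:,2],rcond=None)[0],D.sum(),cv2.minEnclosingCircle(Q[:,:2].astype(np.float32)))
k=n&(B[...,0]>B[...,1]+70)&(B[...,0]>B[...,2]+70)&(P[...,2]>.07);lb=n&(B[...,2]>B[...,0]+40)&(B[...,2]>B[...,1]+30)&(P[...,2]>.09)
print('key',P[k].mean(0),k.sum(),'blue',P[lb].mean(0),lb.sum())
o2,p2,d2=cam('scene');save('w7.png',np.hstack([cv2.resize(p[100:300,200:450],(500,400)),cv2.resize(p2[165:265,320:385],(260,400))]))
E
```

```text
time: 15.22
ee_pos: [0.4682, 0.0203, 0.1152]
tcp_rot: [-180.0, 0.1, -155.3]
wrist_force: [-3.4, -0.8, 7.2]
opening: 0.0111
time: 15.8
ee_pos: [0.4679, 0.0203, 0.1142]
tcp_rot: [180.0, -0.0, -155.3]
wrist_force: [0.3, 0.4, 0.1]
opening: 0.085
time: 16.38
ee_pos: [0.4685, 0.0203, 0.2351]
tcp_rot: [-180.0, 0.1, -155.4]
wrist_force: [-0.3, 0.6, -0.3]
opening: 0.0854
[0.46851301 0.0202977  0.23511684]
bar ((468.9903869628906, 20.362163543701172), (44.336814880371094, 11.843249320983887), 24.1995849609375) [0.46783363 0.01975393 0.13710676] 0.13849366527250315
disc plane [0.01247027 0.00728105 0.10088841] 3049 ((0.46697455644607544, 0.019601082429289818), 0.036866314709186554)
key [0.44390148 0.00812547 0.16115222] 103 blue [0.44497682 0.01025115 0.10266388] 141
```

View pics/w7.png

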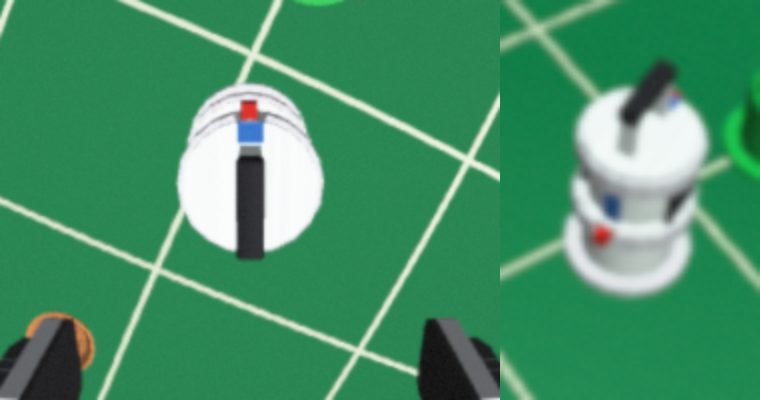

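```bash
python3 -c "
from workcell import order; print(order.job_done())"
```

```text
the job is handed in; nothing more can be done
None
```

I stacked the tins where the bottom tin stands, with the middle tin on it and the lid on top, and handed the job in at about 16.5 s. No verdict was reported.

**Middle tin:** After release its rim measured z = 0.098 m and its key 0.0975 m, against 0.098 m expected when fully down. The bottom tin's red key shows inside its notch. The middle tin's axis is about 1 mm from where I measured the bottom tin's axis, and its yaw is 24.7° against the key's 24.4°.

**Lid:** The top of the bar is at z = 0.1385 m (0.138 expected) and the blue dash on the disc at about 0.1027 m (0.102 expected). The bar's yaw is 24.2° and the red key shows inside the lid's notch. The bar's centre is about 1 mm from the middle tin's axis.

**Checks that were less clean:**
- A plane fitted to the lid's disc tilted about 0.014 rad, within the 0.06 limit.
- The automatic key reading in the last view gave a wrong height (0.161 m). I discarded it and relied on the picture for the lid's notch.

The gripper was open and about 0.1 m clear at hand-in, and the highest wrist force printed after a move was about 8 N. I never reached for the bystanders or the green look-alikes, but I did not re-measure their positions at the end.

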